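# Rock the tube sorter's seesaw gate and release the waiting tubes

### The job

On the bench-top tube sorter the collecting lane under the feed ramp already has its three tubes, so rock the seesaw gate over its pivot: press its raised end down with a fingertip until it rests fully on its other stop. Only then push the release pad all the way down, so that the three tubes waiting on the ramp roll over the gate into the empty lane, and finish once they lie still there. Do not touch or lift any of the tubes yourself, and leave the glassware and the standing tubes beside the sorter where they are.

Things in the scene. Friction and masses are not known exactly. Their poses are not given: they have to be found in the camera images.
- sorter: Bench-top tube sorter, sheet steel with grey side walls on an aluminium base plate 150 x 530 x 12 mm, fixed to the table. Origin: centre of the base's underside, on the table. Its x axis points away from the robot within 0.25 rad; tubes roll along its y axis. +y half: feed ramp above the full lane; middle: seesaw gate between two 125 mm high pivot stands; -y half: the empty lane, open above.
- ramp_lip (a point): Middle of the feed ramp's lower edge, 172 mm above the table at sorter y = +30. The ramp is 112 mm wide and rises at 0.11 rad to a back wall at y = +205; its walls and the tubes on it stay below 235 mm height.
- lane_empty (a point): Middle of the floor of the empty lane, a trough 112 mm wide from sorter y = -50 to -250, floor falling outwards from 56 to 26 mm height, side walls 67 mm high, end wall 107 mm high.
- lane_full (a point): Middle of the floor of the full lane under the feed ramp, the mirror image of the empty lane (sorter y = +50 to +250).
- gate (a joint): Tilt of the seesaw gate, rad: a steel plate 200 mm long (y), 108 mm wide, with 7 mm high side lips, pivoting about the sorter's x axis at y = 0, 110 mm above the table. +0.25: end under the ramp fully down, free end up; 0 level; -0.25: free end fully down on its other stop. Starts at 0.17 to 0.25. Stiff hinge (0.06 N m): stays where left, tips with about 1 N at its end.
- gate_free_end (a point): Point on the upper face of the gate's free end (the raised one at the start, on the sorter's -y side), on its middle line, 85 mm from the pivot and 15 mm from the end edge. Open above; about 131 mm above the table at tilt +0.25 and 89 mm at -0.25.
- stop (a joint): How far the drop stop is pressed down, m: 0 up, 0.028 fully down. A steel plate 4 mm thick standing 25 mm above the ramp across the path of the tubes at sorter y = +85; the tubes are free only when it is below the ramp's surface (over 0.025). It starts between 0 and 0.005, slides with about 2 N friction and stays where it is left.
- pad_top (a point): Centre of the top face of the release pad, a round black pad 36 mm across on a rod beside the ramp on the robot's side (sorter x = -100, y = +85), joined to the drop stop and pressed straight down with it. About 215 mm above the table at stop value 0, 187 mm when fully down. The ramp's side wall begins 38 mm from the pad's centre.
- tube1: Waiting capped tube 1 of three in line on the feed ramp (first, against the stop): 30 mm diameter, 100 mm long, about 40 g, white with a red screw cap, lying along the sorter's x axis. Origin: middle of its axis (15 mm above what it lies on).
- tube2: Waiting capped tube 2 of three in line on the feed ramp (next): 30 mm diameter, 100 mm long, about 40 g, white with a red screw cap, lying along the sorter's x axis. Origin: middle of its axis (15 mm above what it lies on).
- tube3: Waiting capped tube 3 of three in line on the feed ramp (last): 30 mm diameter, 100 mm long, about 40 g, white with a red screw cap, lying along the sorter's x axis. Origin: middle of its axis (15 mm above what it lies on).
- full1: Capped tube of the same kind already lying in the full lane below the feed ramp; stays there. Origin: middle of its axis.
- full2: Capped tube of the same kind already lying in the full lane below the feed ramp; stays there. Origin: middle of its axis.
- full3: Capped tube of the same kind already lying in the full lane below the feed ramp; stays there. Origin: middle of its axis.
- spare_a: Bystander: capped tube standing upright on the table, one of three things in a loose row along the robot's side of the sorter, 30 mm diameter, 100 mm high. Origin: its middle.
- spare_b: Bystander: a second such standing tube in the same row. Origin: its middle.
- beaker: Bystander: glass beaker 68 mm wide, 90 mm high, in the same row as the standing tubes. Origin: centre of its underside.
- flask: Bystander: conical glass flask 72 mm wide, 110 mm high, on the table beyond the sorter. Origin: centre of its underside.
Not all that is in view belongs to the job. What is shaped like the tube2 but green or orange is not meant.

How it is judged (in metres and radians):
On the way, in this order (a step that is already met when the one before it is completed fails the run):
1. the gate is rocked over, its free end down, while all three tubes still wait on the ramp (value of joint gate below -0.2 rad and y of each of tube1, tube2, tube3 in the frame of sorter above 0.09 m), for 0.2 s.
2. the stop is pressed down with the gate still rocked over (value of joint stop above 0.025 m and value of joint gate below -0.2 rad), for 0.1 s.
At the end, for the whole second after the job is handed in: The gate is tilted at least 0.2 rad to the empty lane's side, the stop is over 25 mm down, the three waiting tubes lie at rest (under 20 mm/s) in the lane that was empty, and the three tubes of the full lane are still in theirs (all of step 2 and y of tube1 in the frame of sorter between -0.25 and -0.09 m and x of tube1 in the frame of sorter between -0.03 and 0.03 m and z of each of tube1, tube2, tube3, full1, full2, full3 in the frame of sorter below 0.09 m and linear speed of each of tube1, tube2, tube3 below 0.02 m/s and y of tube2 in the frame of sorter between -0.25 and -0.09 m and x of tube2 in the frame of sorter between -0.03 and 0.03 m and y of tube3 in the frame of sorter between -0.25 and -0.09 m and x of tube3 in the frame of sorter between -0.03 and 0.03 m and y of each of full1, full2, full3 in the frame of sorter above 0.09 m); the robot touches nothing.
It fails at once if the robot touches a tube of the sorter (contact force between any of the fingers, the arm and tube1 above 0.5 N or contact force between any of the fingers, the arm and tube2 above 0.5 N or contact force between any of the fingers, the arm and tube3 above 0.5 N or contact force between any of the fingers, the arm and full1 above 0.5 N or contact force between any of the fingers, the arm and full2 above 0.5 N or contact force between any of the fingers, the arm and full3 above 0.5 N).
It fails at once if a tube of the sorter is lifted (height (world z) of any of tube1, tube2, tube3 above 0.235 m or height (world z) of any of full1, full2, full3 above 0.1 m).
It fails at once if the tubes in the full lane are disturbed (distance of any of full1, full2, full3 from where it was at the start of the episode above 0.03 m).
It fails at once if a bystander is moved (distance of any of spare_a, spare_b, beaker, flask from where it was at the start of the episode above 0.02 m).
It also fails if it takes over 38 s, if anything falls off the work surface, if the arm or the gripper's body presses on something with over 40 N, if the wrist force passes 120 N, or if a joint passes its speed limit or range.

### The arm

A 6-joint arm with a two-finger parallel gripper is mounted at the origin on the work surface. World frame = base frame: x ahead of the robot, y to its left, z up, the work surface at z = 0. Lengths are in mm, angles in rad, forces in N, time in s.
With the tool pointing down it reaches from about 400 to 925 mm from the base axis. Payload 12.5 kg.
Tool frame: the origin (TCP) lies at the very end of the fingers, on their centre line; the grasp point (between the pads) lies grip_depth behind it (grip_depth is the distance from the TCP to the grasp point, in mm); z points along the fingers, y is the line along which they close (so a half turn about z gives the same grasp; the last joint's range is limited). The gripper opens to 95 mm and grips with 3 to 60 N. Pads are 20 mm wide; open, the fingers measure 119 mm over their backs; the gripper's body (75 mm by 180 mm) begins 59 mm behind the grasp point.
Start: joints at [1.119, 0.491, 1.559, -0, 1.092, -0.106], TCP at [211.828, 588.027, 214.661] pointing down, gripper open.
Joint ranges: [-3.1, 3.1], [-0.84, 2.19], [0.05, 2.79], [-1.13, 4.28], [0.06, 2.93], [-2.69, 2.69]. Speed limits (rad/s): [2.22, 2.22, 2.79, 3.14, 3.14, 3.14].

### API

Orientations are given as [roll, pitch, yaw] about the fixed x, y, z axes, in that order (R = Rz(yaw) Ry(pitch) Rx(roll)).
In Python, from cell import state, read_camera, job_done, grip_depth gives the robot as it stands.
- The arm moves only by the tool drive_tool, never from a script. Its argument "targets" is a list of rows, each an object with "jaw": the opening, from 0 (shut) to 1 (fully open); "travel": the shift along the tool's x, y, z in m, a list of three; "twist": the turn about the tool's z in rad. In form: [{"jaw": jaw, "travel": [tx, ty, tz], "twist": twist}, ...]. A call has 1 to 8 rows; each row is the pose to reach, as a shift and turn from the pose commanded when the call began, along the tool's axes at that moment; what a row does not reach only later rows make up. A row lasts 1/12 s, in which the tool goes at most 41.7 mm and 7.16 degrees, less where a joint would pass 70% of its speed; a pose out of reach is approached as far as the arm can. A call with a gripper value outside its range is refused whole. The fingers move at their own pace and stop on an object; the grip force is fixed at half the most. Time passes only in rows, so rows that repeat a pose let the fingers close. It gives the time, the measured TCP pose, the force, the opening and the grip force at its end, in the units of the state.
- state(): the state, without advancing time (a new reading comes with each control period).
- read_camera(name): name is "side" or "top" or "wrist"; returns a dict with "frame" (480x640x3 uint8, red, green, blue), "fx", "fy", "cx", "cy" (pixels), "k1" (the pictures are not rectified: a ray, as slopes to the right and down, at radius r is drawn at 1 + k1 r^2 times it, then the intrinsics apply), "R" (3x3) and "t" (3): a world point X has camera coordinates R X + t. Camera axes: x right, y down, z forward; pixel columns grow to the right and rows downward; lengths in mm; the calibration is good to about 2 mm. A picture is of the moment at which its call begins. There is no depth.
- job_done(): hands the job in; it is judged then, once.
The state is a dict: "t": time; "joints": joint angles; "qvel": joint speeds; "tau": joint torques, N m; "eef_pos": TCP position; "tcp_rot": TCP orientation; "ft_force": force on the tool from outside, world axes, zero at the start; "moment": the same for the moment, N m; "opening": opening from 0.0 (shut) to 1.0 (fully open); "grip_force": force on a finger pad.
Only numpy, scipy, OpenCV 4.12 (cv2) and the standard library are available. Lean on these libraries where they do the work, as an engineer would, in place of code of your own. Each camera call takes 0.05 s, during which the arm holds its last target. There are 200 camera calls.

## Working session

There is one attempt and no reset: what is moved stays moved. The work goes in short steps, Python scripts to look and compute and a tool call to move; the robot and the scene stay as the last step left them, time stands still between calls to the robot, and variables do not carry over. Pictures are saved under pics/ and viewed, at most 10 in all, crops included, and the job is handed in when it is done.

Besides the shell and the picture viewer there is one more tool, called after "Request:" as name(argument=value, ...), one argument or row to a line, values as JSON. drive_tool: Moves the arm, as the interface text tells. Its arguments: {"type":"object","properties":{"targets":{"type":"array"}},"required":["targets"]}

```bash
mkdir -p pics; cat > h.py <<'E'
import numpy as np, cv2
from cell import state, read_camera, job_done, grip_depth
def ray(c,u,v):
    x,y=(u-c["cx"])/c["fx"],(v-c["cy"])/c["fy"]
    a,b=x,y
    for _ in range(20):
        s=1+c["k1"]*(a*a+b*b); a,b=x/s,y/s
    R=np.array(c["R"]);t=np.array(c["t"])
    return -R.T@t, R.T@np.array([a,b,1.])
def onz(c,u,v,z):
    o,d=ray(c,u,v); return o+d*(z-o[2])/d[2]
def proj(c,X):
    p=np.array(c["R"])@np.array(X)+np.array(c["t"]); a,b=p[:2]/p[2]; s=1+c["k1"]*(a*a+b*b)
    return c["cx"]+c["fx"]*a*s, c["cy"]+c["fy"]*b*s
E
python3 - <<'E'
from h import *
import pickle
s=state();print(s,grip_depth)
C={}
for n in("top","side"):
    c=read_camera(n);C[n]=c;cv2.imwrite(f"pics/{n}0.png",c["frame"][:,:,::-1]);print(n,ray(c,320,240))
pickle.dump(C,open("c0.pkl","wb"))
E
```

```text
{'t': 0.0, 'joints': array([ 1.11938871e+00,  4.91554855e-01,  1.55944769e+00, -1.05386484e-05,
        1.09166146e+00, -1.05583060e-01]), 'qvel': array([-0.00014491,  0.00106962,  0.00100063,  0.00019719,  0.0008838 ,
        0.00198449]), 'tau': array([ 2.57686923e-03, -6.12643862e+01, -2.58169127e+01,  6.94139418e-02,
        4.82141634e-02, -1.14405079e-04]), 'eef_pos': array([211.7266429 , 587.79716736, 214.06526667]), 'tcp_rot': array([-3.14052628e+00, -1.03611655e-04,  2.79577291e+00]), 'ft_force': array([ 0.41313804, -0.50051671,  0.47571284]), 'moment': array([ 0.03795994, -0.00871954, -0.04678901]), 'grip_force': 0.0, 'opening': 1.002272317243234} 18.8
top (array([ 409.86845694,   51.92074117, 1126.96479755]), array([ 0.13100945, -0.01523673, -0.99135428]))
side (array([535.27825955, 570.74212288, 565.6970924 ]), array([ 0.04182722, -0.77734124, -0.62776081]))
```

View pics/top0.png

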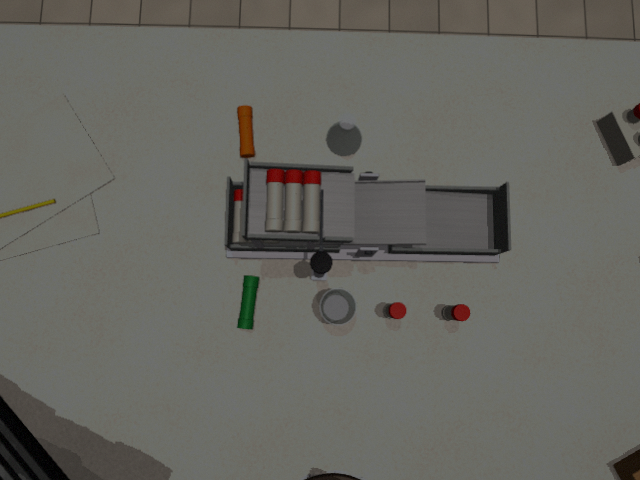

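View pics/side0.png

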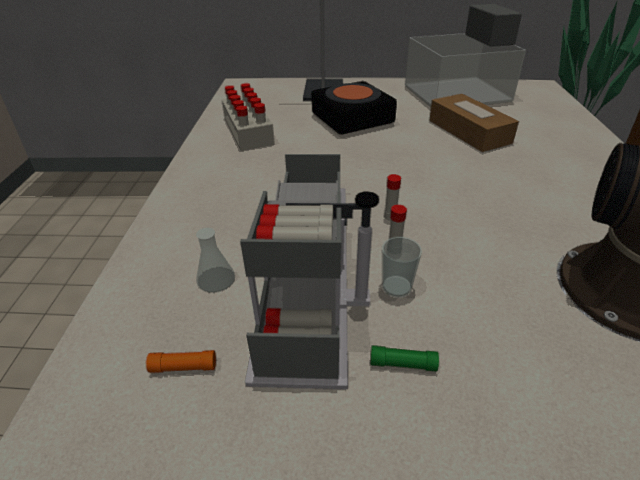

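The top view shows the sorter with its +y to the left: the pad is at (320,263), the gate spans columns 354–426 with its free edge at (426,~212), and the base's front edge runs (227,257)–(498,262). The side view confirms the pad at (367,200). The beaker and two standing tubes are in front of the sorter.

```bash
python3 - <<'E'
from h import *
import pickle
C=pickle.load(open("c0.pkl","rb"));t=C["top"];sd=C["side"]
f=t["frame"].astype(int)
m=(f.max(2)<40).astype(np.uint8); m[:240]=0;m[285:]=0;m[:,:300]=0;m[:,340:]=0
n,l,st,ce=cv2.connectedComponentsWithStats(m);i=1+st[1:,4].argmax();print("pad",ce[i],st[i])
g=sd["frame"].astype(int);m=(g.max(2)<40).astype(np.uint8);m[:185]=0;m[:,:350]=0;m[:,385:]=0;m[215:]=0
n,l,st,ce2=cv2.connectedComponentsWithStats(m);j=1+st[1:,4].argmax();print("padside",ce2[j],st[j])
P=onz(t,*ce[i],213);print("pad",P, "proj in side",proj(sd,P))
a=onz(t,227,257,12);b=onz(t,498,262,12);print("base front",a,b,np.hypot(*(a-b)[:2]))
d=(a-b)/np.linalg.norm(a-b);yaw=np.arctan2(-d[0],d[1]);ex=np.array([np.cos(yaw),np.sin(yaw)]);ey=np.array([-ex[1],ex[0]])
o1=(a+b)[:2]/2+75*ex;o2=P[:2]+100*ex-85*ey
print("yaw",yaw,"origin",o1,o2)
for z in (130,):
  for u,v in((426,181),(426,244)):print("gate edge",(onz(t,u,v,z)[:2]-o2)@np.c_[ex,ey])
for q in((397,311),(460,313)):print("spare",onz(t,*q,100))
print("beaker",onz(t,337,307,90))
print("free end",o2-85*ey)
s=state();y=s["tcp_rot"][2]
print("tool x,y axes",np.cos(y),np.sin(y))
print(cv2.Rodrigues(np.eye(3))[0].T)
E
```

```text
pad [320.03974895 260.11506276] [300 249  39  26 478]
padside [364.63788969 202.07194245] [350 192  29  23 417]
pad [498.61713308  37.16753198 213.        ] proj in side (np.float64(363.99727679260366), np.float64(198.87248213234224))
base front [520.16264874 213.17949036  12.        ] [ 521.90584736 -311.33708257   12.        ] 524.5194696297325
yaw 0.003323426368070136 origin [596.03383386 -48.82953959] [598.89907154 -47.49965658]
gate edge [  51.5085569  -100.91889577]
gate edge [-60.48701644 -99.81419796]
spare [ 422.782954   -101.71350849  100.        ]
spare [ 421.42646734 -213.08117722  100.        ]
beaker [427.79727359   3.43979926  90.        ]
free end [ 599.18156226 -132.49918716]
tool x,y axes -0.9408060534617316 0.33894537874082525
[[0. 0. 0.]]
```

Request:
drive_tool(
  targets=[
    {"jaw": 0, "travel": [0, 0, -0.1], "twist": -0.346},
    {"jaw": 0, "travel": [0, 0, -0.1], "twist": -0.346},
    {"jaw": 0, "travel": [0, 0, -0.1], "twist": -0.346},
    {"jaw": 0, "travel": [0, 0, -0.1], "twist": -0.346},
    {"jaw": 0, "travel": [0, 0, -0.1], "twist": -0.346},
  ],
)

```text
t: 0.52
eef_pos: [211.8, 588.0, 314.9]
tcp_rot: [3.141, 0.0, 3.14]
ft_force: [-0.6, -1.2, -0.6]
opening: 0.707
grip_force: 0.0
```

Request:
drive_tool(
  targets=[
    {"jaw": 0, "travel": [-0.385, -0.721, 0], "twist": 0},
    {"jaw": 0, "travel": [-0.385, -0.721, 0], "twist": 0},
    {"jaw": 0, "travel": [-0.385, -0.721, 0], "twist": 0},
    {"jaw": 0, "travel": [-0.385, -0.721, 0], "twist": 0},
    {"jaw": 0, "travel": [-0.385, -0.721, 0], "twist": 0},
    {"jaw": 0, "travel": [-0.385, -0.721, 0], "twist": 0},
    {"jaw": 0, "travel": [-0.385, -0.721, 0], "twist": 0},
    {"jaw": 0, "travel": [-0.385, -0.721, 0], "twist": 0},
  ],
)

```text
t: 1.18
eef_pos: [368.8, 291.9, 313.0]
tcp_rot: [-3.14, -0.002, 3.14]
ft_force: [0.9, -0.1, 0.4]
opening: 0.149
grip_force: 0.0
```

Request:
drive_tool(
  targets=[
    {"jaw": 0, "travel": [-0.228, -0.426, 0], "twist": 0},
    {"jaw": 0, "travel": [-0.228, -0.426, 0], "twist": 0},
    {"jaw": 0, "travel": [-0.228, -0.426, 0], "twist": 0},
    {"jaw": 0, "travel": [-0.228, -0.426, 0], "twist": 0},
    {"jaw": 0, "travel": [-0.228, -0.426, 0], "twist": 0},
    {"jaw": 0, "travel": [-0.228, -0.426, 0], "twist": 0},
    {"jaw": 0, "travel": [-0.228, -0.426, 0], "twist": 0},
    {"jaw": 0, "travel": [-0.228, -0.426, 0], "twist": 0},
  ],
)

```text
t: 1.85
eef_pos: [526.2, -1.9, 312.8]
tcp_rot: [3.141, -0.003, 3.139]
ft_force: [1.1, 0.6, 0.9]
opening: 0.007
grip_force: 0.0
```

Request:
drive_tool(
  targets=[
    {"jaw": 0, "travel": [-0.071, -0.135, 0], "twist": 0},
    {"jaw": 0, "travel": [-0.071, -0.135, 0], "twist": 0},
    {"jaw": 0, "travel": [-0.071, -0.135, 0], "twist": 0},
    {"jaw": 0, "travel": [-0.071, -0.135, 0], "twist": 0},
    {"jaw": 0, "travel": [-0.071, -0.135, 0], "twist": 0},
    {"jaw": 0, "travel": [-0.071, -0.135, 0], "twist": 0},
  ],
)

```text
t: 2.35
eef_pos: [597.0, -135.9, 311.9]
tcp_rot: [3.14, -0.004, 3.138]
ft_force: [-0.2, 0.4, 0.1]
opening: 0.002
grip_force: 0.0
```

Request:
drive_tool(
  targets=[
    {"jaw": 0, "travel": [0, 0, 0.04], "twist": 0},
    {"jaw": 0, "travel": [0, 0, 0.08], "twist": 0},
    {"jaw": 0, "travel": [0, 0, 0.12], "twist": 0},
    {"jaw": 0, "travel": [0, 0, 0.145], "twist": 0},
    {"jaw": 0, "travel": [0, 0, 0.165], "twist": 0},
    {"jaw": 0, "travel": [0, 0, 0.165], "twist": 0},
  ],
)

```text
t: 2.85
eef_pos: [594.7, -132.9, 145.1]
tcp_rot: [3.139, -0.008, -3.142]
ft_force: [-0.5, -0.6, -0.6]
opening: 0.003
grip_force: 0.0
```

```bash
python3 - <<'E'
from h import *
w=read_camera("side")["frame"][130:310,200:420];cv2.imwrite("pics/s1.png",cv2.resize(w,None,fx=3,fy=3)[:,:,::-1])
E
```

```text
(no output)
```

View pics/s1.png

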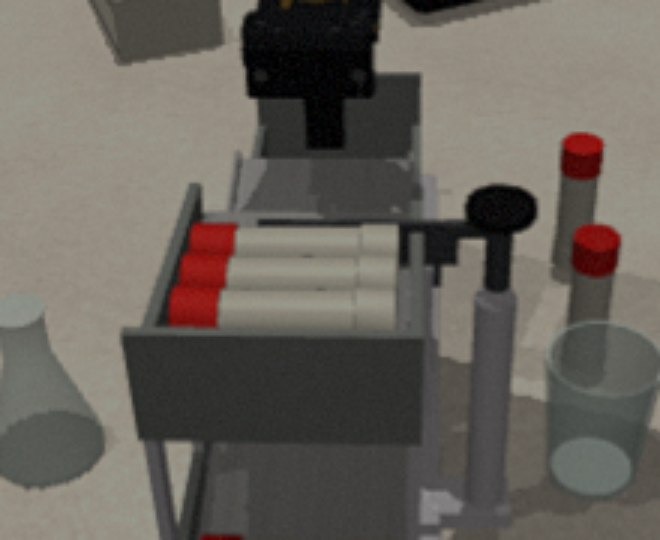

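The closed fingers (crop ~(325,145)) hang just above the middle of the gate's raised free end at (325,160). All three tubes are still waiting on the ramp. Now pressing down.

Request:
drive_tool(
  targets=[
    {"jaw": 0, "travel": [0, 0, 0.008], "twist": 0},
    {"jaw": 0, "travel": [0, 0, 0.016], "twist": 0},
    {"jaw": 0, "travel": [0, 0, 0.024], "twist": 0},
    {"jaw": 0, "travel": [0, 0, 0.032], "twist": 0},
    {"jaw": 0, "travel": [0, 0, 0.04], "twist": 0},
    {"jaw": 0, "travel": [0, 0, 0.044], "twist": 0},
    {"jaw": 0, "travel": [0, 0, 0.048], "twist": 0},
    {"jaw": 0, "travel": [0, 0, 0.048], "twist": 0},
  ],
)

```text
t: 3.57
eef_pos: [597.0, -134.7, 100.7]
tcp_rot: [3.141, -0.001, -3.141]
ft_force: [0.0, 0.3, 0.6]
opening: 0.005
grip_force: 0.0
```

Request:
drive_tool(
  targets=[
    {"jaw": 0, "travel": [0, 0, 0.002], "twist": 0},
    {"jaw": 0, "travel": [0, 0, 0.004], "twist": 0},
    {"jaw": 0, "travel": [0, 0, 0.006], "twist": 0},
    {"jaw": 0, "travel": [0, 0, 0.008], "twist": 0},
    {"jaw": 0, "travel": [0, 0, 0.008], "twist": 0},
  ],
)

```text
t: 3.98
eef_pos: [597.2, -134.8, 93.3]
tcp_rot: [3.142, -0.0, -3.141]
ft_force: [-0.5, 0.5, 0.1]
opening: 0.005
grip_force: 0.0
```

Request:
drive_tool(
  targets=[
    {"jaw": 0, "travel": [0, 0, 0.002], "twist": 0},
    {"jaw": 0, "travel": [0, 0, 0.003], "twist": 0},
    {"jaw": 0, "travel": [0, 0, 0.004], "twist": 0},
    {"jaw": 0, "travel": [0, 0, 0.004], "twist": 0},
  ],
)

```text
t: 4.32
eef_pos: [597.3, -134.8, 89.4]
tcp_rot: [3.141, -0.0, -3.141]
ft_force: [0.5, -0.4, -0.5]
opening: 0.007
grip_force: 0.0
```

Request:
drive_tool(
  targets=[
    {"jaw": 0, "travel": [0, 0, 0.001], "twist": 0},
    {"jaw": 0, "travel": [0, 0, 0.002], "twist": 0},
    {"jaw": 0, "travel": [0, 0, 0.002], "twist": 0},
  ],
)

```text
t: 4.57
eef_pos: [597.4, -134.8, 89.0]
tcp_rot: [-3.141, 0.001, -3.141]
ft_force: [-3.7, 1.9, 14.3]
opening: 0.006
grip_force: 6.4
```

```bash
python3 - <<'E'
from h import *
w=read_camera("side")["frame"][130:310,200:420];cv2.imwrite("pics/s2.png",cv2.resize(w,None,fx=3,fy=3)[:,:,::-1])
E
```

```text
(no output)
```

View pics/s2.png

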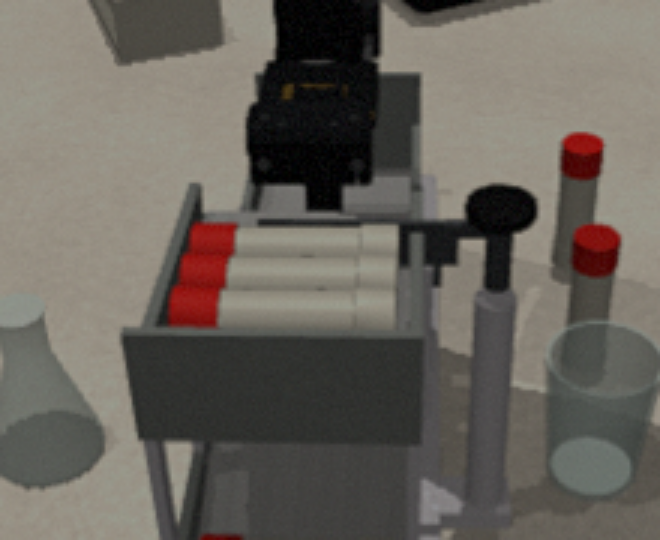

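The gate is over: the force jumped to 14 N at z=89 and the far plate now slopes down in the picture (crop ~(370,195)), with the tubes still waiting. Next I retract and move over the pad.

Request:
drive_tool(
  targets=[
    {"jaw": 0, "travel": [0, 0, -0.04], "twist": 0},
    {"jaw": 0, "travel": [0, 0, -0.08], "twist": 0},
    {"jaw": 0, "travel": [0, 0, -0.12], "twist": 0},
    {"jaw": 0, "travel": [0, 0, -0.16], "twist": 0},
    {"jaw": 0, "travel": [0, 0, -0.2], "twist": 0},
    {"jaw": 0, "travel": [0, 0, -0.233], "twist": 0},
    {"jaw": 0, "travel": [0, 0, -0.233], "twist": 0},
  ],
)

```text
t: 5.2
eef_pos: [598.7, -135.3, 327.8]
tcp_rot: [-3.138, 0.01, -3.141]
ft_force: [0.5, -0.7, 0.5]
opening: 0.002
grip_force: 0.0
```

Request:
drive_tool(
  targets=[
    {"jaw": 0, "travel": [0.102, 0.172, 0], "twist": 0},
    {"jaw": 0, "travel": [0.102, 0.172, 0], "twist": 0},
    {"jaw": 0, "travel": [0.102, 0.172, 0], "twist": 0},
    {"jaw": 0, "travel": [0.102, 0.172, 0], "twist": 0},
    {"jaw": 0, "travel": [0.102, 0.172, 0], "twist": 0},
    {"jaw": 0, "travel": [0.102, 0.172, 0], "twist": 0},
    {"jaw": 0, "travel": [0.102, 0.172, 0], "twist": 0},
  ],
)

```text
t: 5.78
eef_pos: [494.7, 38.2, 320.9]
tcp_rot: [-3.141, 0.001, -3.139]
ft_force: [0.5, 0.1, 0.1]
opening: 0.007
grip_force: 0.0
```

Request:
drive_tool(
  targets=[
    {"jaw": 0, "travel": [0, 0, 0.03], "twist": 0},
    {"jaw": 0, "travel": [0, 0, 0.06], "twist": 0},
    {"jaw": 0, "travel": [0, 0, 0.08], "twist": 0},
    {"jaw": 0, "travel": [0, 0, 0.085], "twist": 0},
    {"jaw": 0, "travel": [0, 0, 0.085], "twist": 0},
  ],
)

```text
t: 6.2
eef_pos: [495.4, 36.4, 234.4]
tcp_rot: [3.141, -0.003, 3.141]
ft_force: [-0.5, -0.3, 0.3]
opening: 0.008
grip_force: 0.0
```

```bash
python3 - <<'E'
from h import *
w=read_camera("side");print(state()["eef_pos"]);w=w["frame"][130:310,200:420];cv2.imwrite("pics/s3.png",cv2.resize(w,None,fx=3,fy=3)[:,:,::-1])
E
```

```text
[495.85994451  36.43401065 235.70363447]
```

View pics/s3.png

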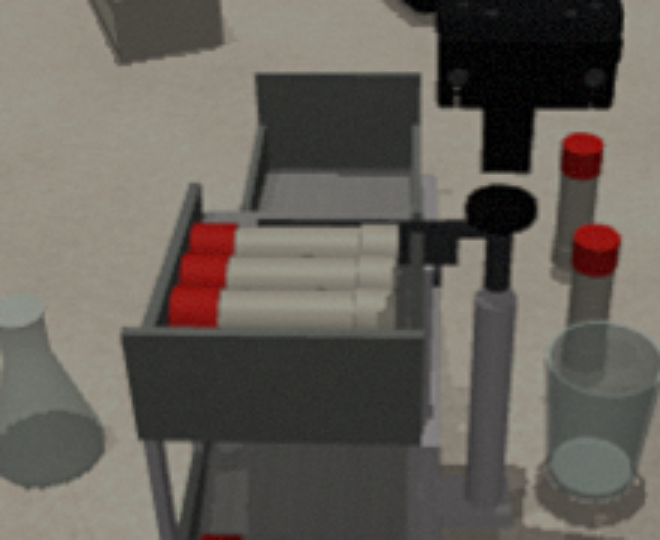

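The fingers (crop ~(507,170)) are over the pad (501,208) to within about 3 mm, and the gate is still down. Pressing the pad.

Request:
drive_tool(
  targets=[
    {"jaw": 0, "travel": [0, 0, 0.01], "twist": 0},
    {"jaw": 0, "travel": [0, 0, 0.02], "twist": 0},
    {"jaw": 0, "travel": [0, 0, 0.027], "twist": 0},
    {"jaw": 0, "travel": [0, 0, 0.034], "twist": 0},
    {"jaw": 0, "travel": [0, 0, 0.04], "twist": 0},
    {"jaw": 0, "travel": [0, 0, 0.045], "twist": 0},
    {"jaw": 0, "travel": [0, 0, 0.047], "twist": 0},
    {"jaw": 0, "travel": [0, 0, 0.048], "twist": 0},
  ],
)

```text
t: 6.92
eef_pos: [495.2, 37.2, 187.3]
tcp_rot: [3.141, -0.0, -3.141]
ft_force: [0.7, -0.0, 3.0]
opening: 0.007
grip_force: 1.3
```

Request:
drive_tool(
  targets=[
    {"jaw": 0, "travel": [0, 0, 0.001], "twist": 0},
    {"jaw": 0, "travel": [0, 0, 0.001], "twist": 0},
  ],
)

```text
t: 7.08
eef_pos: [495.2, 37.2, 187.2]
tcp_rot: [3.142, 0.0, -3.141]
ft_force: [-0.2, -0.6, 6.0]
opening: 0.004
grip_force: 3.0
```

Request:
drive_tool(
  targets=[
    {"jaw": 0, "travel": [0, 0, 0.001], "twist": 0},
    {"jaw": 0, "travel": [0, 0, 0.002], "twist": 0},
    {"jaw": 0, "travel": [0, 0, 0.002], "twist": 0},
    {"jaw": 0, "travel": [0, 0, 0.002], "twist": 0},
    {"jaw": 0, "travel": [0, 0, 0.002], "twist": 0},
    {"jaw": 0, "travel": [0, 0, 0.002], "twist": 0},
    {"jaw": 0, "travel": [0, 0, 0.002], "twist": 0},
    {"jaw": 0, "travel": [0, 0, 0.002], "twist": 0},
  ],
)

```text
t: 7.75
eef_pos: [495.2, 37.2, 186.7]
tcp_rot: [-3.141, 0.002, -3.141]
ft_force: [-6.8, -1.1, 25.0]
opening: 0.0
grip_force: 12.8
```

Request:
drive_tool(
  targets=[
    {"jaw": 0, "travel": [0, 0, -0.03], "twist": 0},
    {"jaw": 0, "travel": [0, 0, -0.07], "twist": 0},
    {"jaw": 0, "travel": [0, 0, -0.11], "twist": 0},
    {"jaw": 0, "travel": [0, 0, -0.14], "twist": 0},
    {"jaw": 0, "travel": [0, 0, -0.14], "twist": 0},
    {"jaw": 0, "travel": [0, 0, -0.14], "twist": 0},
    {"jaw": 0, "travel": [0, 0, -0.14], "twist": 0},
    {"jaw": 0, "travel": [0, 0, -0.14], "twist": 0},
  ],
)

```text
t: 8.42
eef_pos: [494.7, 37.2, 323.3]
tcp_rot: [3.141, -0.003, -3.141]
ft_force: [-0.1, 0.1, -0.9]
opening: 0.005
grip_force: 0.0
```

```bash
python3 - <<'E'
from h import *
a=read_camera("side")["frame"][110:400,190:450];b=read_camera("top")["frame"][130:290,200:540]
b=cv2.resize(b,None,fx=1.2,fy=1.2);o=np.zeros((500,800,3),np.uint8)
o[:290,:260]=a;o[:b.shape[0],270:270+b.shape[1]]=b
cv2.imwrite("pics/s4.png",o[:300,:700,::-1])
E
```

```text
(no output)
```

View pics/s4.png

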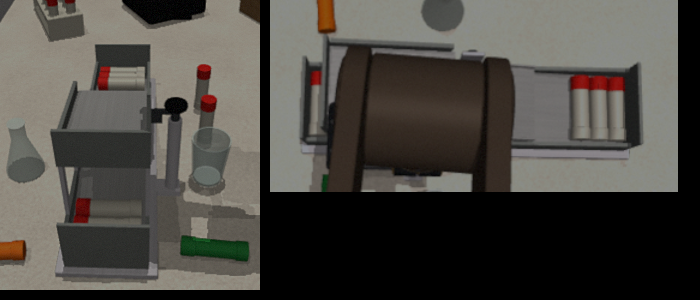

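All three tubes lie side by side in the formerly empty lane (composite ~(597,107)), the ramp is empty, and the pad is down at (176,105). I'll wait a moment for them to settle, then hand in.

Request:
drive_tool(
  targets=[
    {"jaw": 0, "travel": [0, 0, 0], "twist": 0},
    {"jaw": 0, "travel": [0, 0, 0], "twist": 0},
    {"jaw": 0, "travel": [0, 0, 0], "twist": 0},
    {"jaw": 0, "travel": [0, 0, 0], "twist": 0},
    {"jaw": 0, "travel": [0, 0, 0], "twist": 0},
    {"jaw": 0, "travel": [0, 0, 0], "twist": 0},
    {"jaw": 0, "travel": [0, 0, 0], "twist": 0},
    {"jaw": 0, "travel": [0, 0, 0], "twist": 0},
  ],
)

```text
t: 9.18
eef_pos: [495.2, 37.2, 324.6]
tcp_rot: [3.142, 0.0, -3.141]
ft_force: [-0.3, -0.2, -0.1]
opening: 0.002
grip_force: 0.0
```

```bash
python3 -c "
from h import *
a=read_camera('top')['frame'][185:255,430:500].astype(int);b=read_camera('top')['frame'][185:255,430:500].astype(int)
print(abs(a-b).max());print(job_done())"
```

```text
13
the job is handed in; nothing more can be done
None
```

I rocked the gate onto its other stop and then pressed the release pad fully down; the three tubes rolled into the empty lane and lay there in the last picture, and I handed the job in at about 9 s (no verdict was returned).

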